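# Fetch the clutch spring compressor from behind the sprockets

### The arm

A 7-joint arm with a two-finger parallel gripper is mounted at the origin on the work surface. World frame = base frame: x ahead of the robot, y to its left, z up, the work surface at z = 0. Lengths are in m, angles in rad, forces in N, time in s.
With the tool pointing down it reaches from about 0.425 to 0.875 m from the base axis. Payload 4.7 kg.
Tool frame: the origin (TCP) lies at the very end of the fingers, on their centre line; the grasp point (between the pads) lies 19 mm behind it; x points along the fingers, y is the direction in which the jaws open and shut, and the axes are right-handed (so a half turn about x gives the same grasp; the last joint's range is limited). The gripper opens to 87 mm and grips with 3 to 60 N. Pads are 19 mm wide; open, the fingers measure 117 mm over their backs; the gripper's body (75 mm by 190 mm) begins 51 mm behind the grasp point.
Start: joints at [1.179, 0.321, -0.07, 1.45, 0.023, 1.371, -0.057], TCP at [0.257, -0.597, 0.223] pointing down, gripper open.
Joint ranges: [-2.86, 2.86], [-0.3, 2.09], [-1.38, 1.24], [0.06, 2.45], [-1.56, 4.7], [0.09, 2.05], [-2.69, 2.69]. Speed limits (rad/s): [2.57, 2.57, 3.14, 3.14, 3.14, 3.14, 3.14].

### API

Orientations are given as a rotation vector (axis times angle).
In Python, from bench import ctrl gives the robot as it stands.
- The arm moves only by the tool step_arm, never from a script. Its argument "increments" is one flat list of numbers, 6 for each row, row after row: the shift along the tool's x, y, z in cm, then the turn, a rotation vector about the tool's x, y, z in rad. In form: [tx, ty, tz, ax, ay, az, tx, ty, tz, ax, ay, az, ...]. A call has 1 to 12 rows; each row shifts and turns the commanded pose from where the row before left it, along the tool's axes as they then stand; what a row does not reach is not made up. A row lasts 1/8 s, in which the tool goes at most 62.5 mm and 10.7 degrees, less where a joint would pass 70% of its speed; a pose out of reach is approached as far as the arm can. A call with a gripper value outside its range is refused whole. "fingers" is the opening in per cent of the stroke, from 0 (shut) to 100 (fully open), set as the call begins (left out, the last holds). The fingers move at their own pace and stop on an object; "force" is the grip in N (left out, the last holds). Time passes only in rows, so rows that do not move let the fingers close. It gives the time, the measured TCP pose, the force and the opening at its end, in the units of the state.
- ctrl.get_state(): the state, without advancing time (a new reading comes with each control period).
- ctrl.get_image(name): name is "side" or "top"; returns the picture (400x640x3 uint8, red, green, blue); there is no depth.
- ctrl.camera_params(name): a dict with "vertical_fov" (degrees; the focal length in pixels is half the picture's height over the tangent of half this angle, whatever the lens; pixels are square), "cx", "cy" (the principal point, pixels), "k1" (the pictures are not rectified: a ray, as slopes to the right and down, at radius r is drawn at 1 + k1 r^2 times it, then the intrinsics apply), "R" (3x3) and "t" (3): a world point X has camera coordinates R X + t. Camera axes: x right, y down, z forward; pixel columns grow to the right and rows downward; lengths in m; the calibration is good to about 2 mm. A picture is of the moment at which its call begins. camera_params takes no time and is no camera call.
- ctrl.close_job(): hands the job in, once; it reports no verdict.
Trained networks look in the newest picture that a camera, given by its name, has taken for a name from the list of things; names that differ only in an ending like _2 or _b are one class to them, and where a whole thing is asked for, a point or a joint stands for the part that bears it (a point fixed in the world has none). Each returns a list of dicts, best first, with "score" (0 to 1); they miss things now and then, are a little off and sometimes report something else, mostly with a low value. They report only what shows in the picture. A call takes as long as a camera call. They do not tell look-alikes from the thing itself.
- ctrl.search_frame(camera, name): "xyz" ([x, y, z] in m, in the coordinates of the camera as it stood for that picture, good to about 4 mm: the middle of the surface that is visible of it).
- ctrl.silhouettes(camera, name): "pixels" (400x640 bool, what is visible of it).
- ctrl.spot_point(camera, name): "xyz" ([x, y, z] in m, in the coordinates of the camera as it stood for that picture, good to about 4 mm: a listed point, or the origin of a listed thing).
The state is a dict: "time": time; "joint_positions": joint angles; "qd": joint speeds; "joint_torque": joint torques, N m; "position": TCP position; "tool_rot": TCP orientation; "ft_force": force on the tool from outside, world axes, zero at the start; "torque": the same for the moment, N m; "grip_width": opening from 0.0 (shut) to 1.0 (fully open).
Only numpy, scipy, OpenCV 4.12 (cv2) and the standard library are available. Lean on these libraries where they do the work, as an engineer would, in place of code of your own. Each camera call takes 0.05 s, during which the arm holds its last target.

### The job

The clutch spring compressor at the back of the drain tray is trapped by the two black sprockets. First clear both sprockets onto the cork mat, then stand the compressor upright on the middle of the clutch, and only then put each sprocket back upright in the tray where it stood at the start. Set everything down rather than dropping it, let go of it all, and leave the red parts magnet and the oil bottle where they are.

Things in the scene. Friction and masses are not known exactly. Their poses are not given: they have to be found in the camera images.
- sprocket_big_hub (a point): Larger matte black sprocket, upright in the tray, left or right: round hub 32 mm in diameter, 50 mm tall, with a toothed disc 84 mm in diameter from 10 to 17 mm above the underside that overhangs one end of the compressor's foot. 0.36 kg. Point: on the axis, 38 mm above the underside, where the bare hub is gripped, best with fingers fore and aft (tray's x), their tips above the disc. z up.
- sprocket_small_hub (a point): Smaller matte black sprocket, upright in the tray on the compressor's other side: hub 24 mm in diameter, 50 mm tall, toothed disc 68 mm in diameter from 10 to 17 mm above the underside, over the other end of the compressor's foot. 0.24 kg. Point: on the axis, 38 mm above the underside, where the bare hub is gripped as on the larger one. z up.
- compressor_grip (a point): Steel clutch spring compressor, between and behind the sprockets: foot plate 36 (x) by 120 (y) by 6 mm, in its middle an upright square body 28 by 28 mm from 6 to 48 mm above the underside, a brass screw head on top to 58 mm. 0.4 kg. Point: on the centre line, 30 mm above the underside, where the square body is gripped on two flat sides. x, y along its sides, z up. Not liftable under the discs.
- tray: Fixed blue-enamelled drain tray, 160 mm (x) by 300 mm (y), with a rim 12 mm high and a floor 4 mm thick; the sprockets and compressor stand on the floor. Origin at the centre of its underside, on the bench top; x points to its back (away from the robot, apart from a small turn), y to its left, z up.
- mat: Fixed brown cork mat, 220 mm (x) by 130 mm (y), 4 mm thick, empty: the side area for the sprockets. It lies to the left or right of the tray. Origin at the centre of its underside, on the bench top. Side by side along x, 110 mm apart, both sprockets have room.
- clutch_top (a point): The clutch on its wooden holding block, fixed: a flat-topped aluminium drum 128 mm in diameter on a block 100 mm square. It is on the opposite side of the tray from the mat. The point is the centre of the flat top, 40 mm above the bench; z is up.
- magnet: Red plastic parts magnet, a shallow round dish 84 mm in diameter, 18 mm high, in front of the tray. Leave alone. Origin at the centre of its underside.
- oil: Grey oil bottle, 60 mm in diameter, 140 mm tall, behind the tray. Leave alone. Origin at the centre of its underside.
There are look-alikes about, which are no part of the job. Leave any purple look-alike of the part that bears sprocket_big_hub alone.

How it is judged:
On the way, in this order (a step that is already met when the one before it is completed fails the run):
1. both sprockets stand released on the mat, the compressor still in its place (x of sprocket_big_hub in the frame of mat between -0.11 and 0.11 m and y of sprocket_big_hub in the frame of mat between -0.065 and 0.065 m and z of sprocket_big_hub in the frame of mat between 0.037 and 0.047 m and angle between each of sprocket_big_hub, sprocket_small_hub's own z axis and vertical below 0.1 rad and x of sprocket_small_hub in the frame of mat between -0.11 and 0.11 m and y of sprocket_small_hub in the frame of mat between -0.065 and 0.065 m and z of sprocket_small_hub in the frame of mat between 0.037 and 0.047 m and contact force between the fingers and sprocket_big below 0.3 N and linear speed of each of sprocket_big, sprocket_small below 0.03 m/s and contact force between the fingers and sprocket_small below 0.3 N and distance of compressor_grip from where it was at the start of the episode below 0.04 m), for 0.2 s.
2. the compressor stands released on the middle of the clutch, the sprockets still on the mat (x of sprocket_big_hub in the frame of mat between -0.11 and 0.11 m and y of sprocket_big_hub in the frame of mat between -0.065 and 0.065 m and z of sprocket_big_hub in the frame of mat between 0.037 and 0.047 m and angle between each of sprocket_big_hub, sprocket_small_hub, compressor_grip's own z axis and vertical below 0.1 rad and x of sprocket_small_hub in the frame of mat between -0.11 and 0.11 m and y of sprocket_small_hub in the frame of mat between -0.065 and 0.065 m and z of sprocket_small_hub in the frame of mat between 0.037 and 0.047 m and horizontal distance between compressor_grip and clutch_top below 0.015 m and z of compressor_grip in the frame of clutch_top between 0.025 and 0.035 m and contact force between the fingers and compressor below 0.3 N and linear speed of compressor below 0.03 m/s), for 0.2 s.
At the end, for the whole second after the job is handed in: Each sprocket stands upright (within 0.1 rad) within 15 mm of where it stood at the start; the compressor stands upright on the clutch top, its centre line within 15 mm of the clutch's centre; all three are released and at rest (distance of each of sprocket_big_hub, sprocket_small_hub from where it was at the start of the episode below 0.015 m and angle between each of sprocket_big_hub, sprocket_small_hub, compressor_grip's own z axis and vertical below 0.1 rad and contact force between the fingers and sprocket_big below 0.3 N and linear speed of each of sprocket_big, sprocket_small, compressor below 0.03 m/s and contact force between the fingers and sprocket_small below 0.3 N and horizontal distance between compressor_grip and clutch_top below 0.015 m and z of compressor_grip in the frame of clutch_top between 0.025 and 0.035 m and contact force between the fingers and compressor below 0.3 N); the robot touches nothing.
It fails at once if the parts magnet is pushed more than 30 mm (distance of magnet from where it was at the start of the episode above 0.03 m).
It fails at once if the oil bottle is pushed more than 30 mm or tipped (distance of oil from where it was at the start of the episode above 0.03 m or angle between oil's own z axis and vertical above 0.4 rad).
It fails at once if the larger sprocket is dropped (falls free from more than about 30 mm) (contact force between the fingers and sprocket_big below 0.05 N and linear speed of sprocket_big above 0.75 m/s).
It fails at once if the smaller sprocket is dropped (falls free from more than about 30 mm) (contact force between the fingers and sprocket_small below 0.05 N and linear speed of sprocket_small above 0.75 m/s).
It fails at once if the compressor is dropped (falls free from more than about 30 mm) (contact force between the fingers and compressor below 0.05 N and linear speed of compressor above 0.75 m/s).
It also fails if it takes over 123 s, if anything falls off the work surface, if the arm or the gripper's body presses on something with over 40 N, if the wrist force passes 120 N, or if a joint passes its speed limit or range.

## Working session

There is one attempt and no reset: what is moved stays moved. The work goes in short steps, Python scripts to look and compute and a tool call to move; the robot and the scene stay as the last step left them, time stands still between calls to the robot, and variables do not carry over. Pictures are saved under pics/ and viewed, and the job is handed in when it is done.

Besides the shell and the picture viewer there is one more tool, called after "Request:" in YAML: its name, and indented under it one key for each argument. step_arm: Moves the arm, as the interface text tells. Its arguments: {"type":"object","properties":{"increments":{"type":"array","items":{"type":"number"}},"fingers":{"type":"number"},"force":{"type":"number"}},"required":["increments"]}

```bash
ls; mkdir -p pics
cat > h.py <<'E'
from bench import ctrl
import numpy as np, cv2
from scipy.spatial.transform import Rotation as Ro
def towld(cam,p):
    c=ctrl.camera_params(cam);return np.array(c['R']).T@(np.array(p)-np.array(c['t']))
def snap(n,f):
    im=ctrl.get_image(n);cv2.imwrite('pics/'+f,im[:,:,::-1]);return im
def proj(cam,X):
    c=ctrl.camera_params(cam);p=np.array(c['R'])@np.array(X)+np.array(c['t'])
    s=p[:2]/p[2];s=s*(1+c['k1']*(s@s));f=200/np.tan(np.radians(c['vertical_fov'])/2)
    return s*f+[c['cx'],c['cy']]
def ray(cam,uv,z):
    c=ctrl.camera_params(cam);f=200/np.tan(np.radians(c['vertical_fov'])/2)
    d=(np.array(uv,float)-[c['cx'],c['cy']])/f;s=d.copy()
    for _ in range(30): s=d/(1+c['k1']*(s@s))
    R=np.array(c['R']);o=-R.T@np.array(c['t']);v=R.T@np.array([s[0],s[1],1])
    return o+v*(z-o[2])/v[2]
E
python3 - <<'E'
from h import *
np.set_printoptions(precision=4,suppress=True)
for cam in ['top','side']:
    snap(cam,cam+'0.png')
    c=ctrl.camera_params(cam);print(cam,c['vertical_fov'],-np.array(c['R']).T@np.array(c['t']))
    for n in ['sprocket_big_hub','sprocket_small_hub','compressor_grip','tray','mat','clutch_top','magnet','oil']:
        for r in ctrl.spot_point(cam,n)[:3]: print(n,round(r['score'],2),towld(cam,r['xyz']))
s=ctrl.get_state();print(s)
print(Ro.from_rotvec(s['tool_rot']).as_matrix())
E
```

```text
pics
top 51.921586117685955 [0.3359 0.0001 1.0757]
sprocket_big_hub 0.95 [ 0.6519 -0.2731  0.0362]
sprocket_big_hub 0.86 [0.4366 0.166  0.0349]
sprocket_big_hub 0.59 [0.5949 0.0916 0.0447]
sprocket_small_hub 0.93 [ 0.6251 -0.08    0.0404]
compressor_grip 0.84 [0.639  0.0103 0.0317]
tray 0.82 [ 0.6187  0.0049 -0.0021]
mat 0.69 [0.5085 0.3209 0.002 ]
clutch_top 0.86 [ 0.4927 -0.3443  0.0423]
magnet 0.66 [ 0.4013  0.0255 -0.0015]
magnet 0.5 [0.6404 0.0068 0.0323]
oil 0.91 [ 0.7729  0.1769 -0.0043]
side 47.79418893140897 [0.2532 0.6565 0.8066]
sprocket_big_hub 0.77 [0.438  0.1722 0.039 ]
sprocket_big_hub 0.69 [ 0.6507 -0.2703  0.0396]
sprocket_big_hub 0.61 [0.5897 0.0866 0.0435]
sprocket_small_hub 0.85 [ 0.6312 -0.0735  0.0444]
compressor_grip 0.7 [0.639  0.0063 0.0342]
tray 0.91 [0.6195 0.004  0.0059]
mat 0.6 [0.5126 0.3228 0.0024]
clutch_top 0.61 [ 0.4902 -0.3373  0.0407]
magnet 0.74 [0.4048 0.0212 0.0017]
oil 0.9 [0.7693 0.1783 0.0014]
{'time': 0.9, 'joint_positions': array([ 1.1791,  0.321 , -0.0701,  1.4505,  0.0226,  1.3708, -0.0569]), 'qd': array([-0.0008,  0.    ,  0.0008,  0.0019,  0.    ,  0.0004, -0.0003]), 'joint_torque': array([  0.0004, -49.11  ,  -0.4028, -31.2772,  -0.0635,   0.0334,
         0.    ]), 'position': array([ 0.2566, -0.5973,  0.2226]), 'tool_rot': array([ 1.9982,  0.4109, -1.9982]), 'ft_force': array([-1.426 ,  0.2471, -0.0023]), 'torque': array([ 0.0638, -0.0399, -0.0123]), 'grip_width': 0.9993472052798578}
[[ 0.      0.3947 -0.9188]
 [-0.0001 -0.9188 -0.3947]
 [-1.      0.0001  0.    ]]
```

View pics/top0.png

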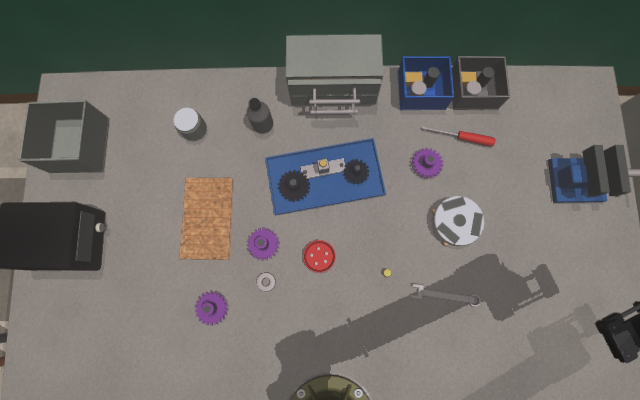

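View pics/side0.png

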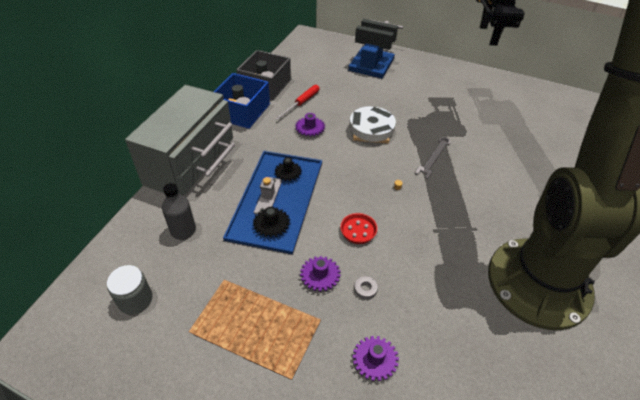

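Run:
```python
from h import *
np.set_printoptions(precision=4,suppress=True)
im=snap('top','top1.png')
cv2.imwrite('pics/zoom1.png',cv2.resize(im[120:225,250:450,::-1],None,fx=4,fy=4,interpolation=cv2.INTER_CUBIC))
for n,z in [('tray',.012),('mat',.004)]:
    r=ctrl.silhouettes('top',n)
    m=r[0]['pixels'].astype(np.uint8);print(n,r[0]['score'],m.sum())
    cs=max(cv2.findContours(m,0,2)[0],key=cv2.contourArea)
    P=np.array([ray('top',p[0],z)[:2] for p in cs]).astype(np.float32)*1000
    print(cv2.minAreaRect(P))
r=ctrl.silhouettes('top','compressor_grip')[0];m=r['pixels']
u=np.argwhere(m)[:,::-1];P=np.array([ray('top',p,.01)[:2] for p in u]).astype(np.float32)*1000
print('comp',r['score'],cv2.minAreaRect(P),P.mean(0),np.linalg.eigh(np.cov(P.T))[1][:,1])
for uv,z in [((293,183),.054),((357,170),.054),((323,163),.062),((459,220),.04)]: print(uv,ray('top',uv,z))
for uv,z in [((333,113),.05),((333,113),.1),((288,105),0),((340,95),.1),((260,128),0)]: print(uv,ray('top',uv,z))
```

```text
tray 0.74 4877
((619.0194702148438, 4.7064971923828125), (164.17626953125, 303.091064453125), 10.3801908493042)
mat 0.6 3934
((509.7890930175781, 321.8333435058594), (131.4417724609375, 220.7379608154297), 88.78668212890625)
comp 0.95 ((643.2930297851562, 9.270133972167969), (45.431095123291016, 118.51617431640625), 9.15149974822998) [641.3281   6.8762] [-0.1526  0.9883]
(293, 183) [0.5883 0.0856 0.054 ]
(357, 170) [ 0.621  -0.0791  0.054 ]
(323, 163) [0.6383 0.0082 0.062 ]
(459, 220) [ 0.4902 -0.3379  0.04  ]
(333, 113) [ 0.7803 -0.0195  0.05  ]
(333, 113) [ 0.7586 -0.0185  0.1   ]
(288, 105) [0.8277 0.1058 0.    ]
(340, 95) [ 0.8078 -0.0372  0.1   ]
(260, 128) [0.7602 0.1831 0.    ]
```

View pics/zoom1.png

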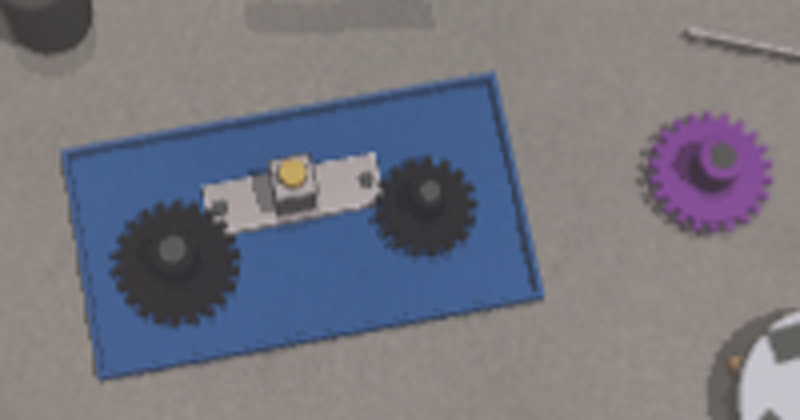

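Run:
```python
from h import *
np.set_printoptions(precision=4,suppress=True)
im=snap('side','side1.png');snap('top','top2.png')
cv2.imwrite('pics/zoom2.png',cv2.resize(im[90:260,220:420,::-1],None,fx=4,fy=4,interpolation=cv2.INTER_CUBIC)[:600])
f=lambda U,V:((U+.5)/4-.5+250,(V+.5)/4-.5+120)
for uv,z in [(f(172,249),.054),(f(430,190),.054),(f(292,172),.062)]: print(ray('top',uv,z))
for cam in ['top','side']:
  for n in ['sprocket_big_hub','sprocket_small_hub','compressor_grip','clutch_top']:
    for r in ctrl.spot_point(cam,n)[:3]: print(cam,n,round(r['score'],2),towld(cam,r['xyz']))
for n,X in [('b',[.588,.0865,.054]),('s',[.629,-.0785,.054]),('c',[.639,.0075,.062]),('cl',[.4905,-.338,.04])]: print(n,proj('side',X),proj('top',X))
```

```text
[0.5913 0.0865 0.054 ]
[ 0.6286 -0.0796  0.054 ]
[0.6393 0.0092 0.062 ]
top sprocket_big_hub 0.95 [0.5934 0.0873 0.043 ]
top sprocket_big_hub 0.81 [0.4367 0.1646 0.0326]
top sprocket_big_hub 0.73 [0.2725 0.2971 0.0367]
top sprocket_small_hub 0.93 [ 0.6269 -0.0822  0.0386]
top compressor_grip 0.9 [0.6407 0.0107 0.0288]
top clutch_top 0.61 [ 0.4859 -0.3449  0.0402]
side sprocket_big_hub 0.94 [0.2749 0.3038 0.0367]
side sprocket_big_hub 0.89 [ 0.6502 -0.2701  0.0402]
side sprocket_big_hub 0.82 [0.5935 0.087  0.0443]
side sprocket_small_hub 0.89 [ 0.6308 -0.0763  0.0457]
side compressor_grip 0.79 [0.6401 0.0072 0.032 ]
side clutch_top 0.74 [ 0.4909 -0.3407  0.0414]
b [271.8109 211.1646] [292.635  183.1133]
s [287.0434 159.8606] [356.6817 166.9949]
c [267.2798 178.9624] [323.2743 162.7229]
cl [372.382  119.4364] [459.0152 219.8669]
```

View pics/zoom2.png

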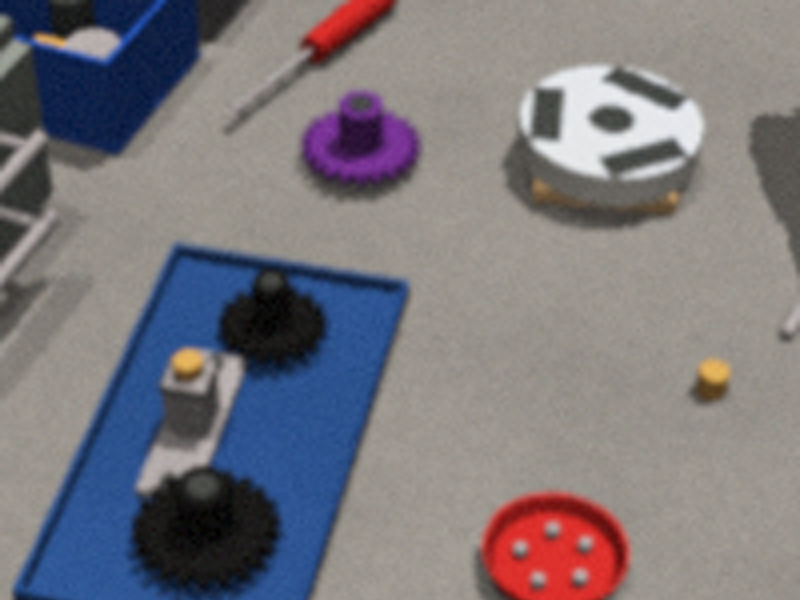

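```bash
cat >> h.py <<'E'
def go(x,y,z,yaw=None,step=4.5):
    s=ctrl.get_state();R=Ro.from_rotvec(s['tool_rot']).as_matrix();p=np.array(s['position'])
    cur=np.degrees(np.arctan2(R[1,1],R[0,1]))
    d=R.T@(np.array([x,y,z])-p)*100
    n=max(1,int(np.ceil(np.linalg.norm(d)/step)))
    print('t',round(s['time'],2),'p',p.round(4),'yaw',round(cur,2),'tilt',R[2].round(3),'grip',round(s['grip_width'],3),'F',np.round(s['ft_force'],1))
    print('total',d.round(2),'n',n,'row',(d/n).round(2))
    if yaw is not None: print('turn about x total',-np.radians((yaw-cur+180)%360-180).round(3))
E
python3 -c "
from h import *
go(.591,.087,.2226,9.5)"
```

```text
t 1.6 p [ 0.2566 -0.5972  0.2226] yaw -66.75 tilt [-1.  0.  0.] grip 0.999 F [-0.1  1.1  0.7]
total [-1.000e-02 -4.966e+01 -5.774e+01] n 17 row [-0.   -2.92 -3.4 ]
turn about x total -1.331
```

Request:
step_arm:
  increments: [0,0,0,-0.148,0,0,0,0,0,-0.148,0,0,0,0,0,-0.148,0,0,0,0,0,-0.148,0,0,0,0,0,-0.148,0,0,0,0,0,-0.148,0,0,0,0,0,-0.148,0,0,0,0,0,-0.148,0,0,0,0,0,-0.148,0,0]
  fingers: 100
  force: 30

```text
time: 2.72
position: [0.2565, -0.5972, 0.2226]
tool_rot: [1.082, 1.286, -1.082]
ft_force: [0.5, 0.9, -0.0]
grip_width: 0.998
```

```bash
python3 -c "
from h import *
go(.591,.087,.2226,9.5,7)"
```

```text
t 2.73 p [ 0.2565 -0.5972  0.2226] yaw 9.84 tilt [-1. -0.  0.] grip 0.998 F [ 0.5  0.9 -0. ]
total [-1.000e-02  4.465e+01 -6.170e+01] n 11 row [-0.    4.06 -5.61]
turn about x total 0.006
```

Request:
step_arm:
  increments: [0,3.72,-5.14,0,0,0,0,3.72,-5.14,0,0,0,0,3.72,-5.14,0,0,0,0,3.72,-5.14,0,0,0,0,3.72,-5.14,0,0,0,0,3.72,-5.14,0,0,0,0,3.72,-5.14,0,0,0,0,3.72,-5.14,0,0,0,0,3.72,-5.14,0,0,0,0,3.72,-5.14,0,0,0,0,3.72,-5.14,0,0,0,0,3.72,-5.14,0,0,0]

```text
time: 4.22
position: [0.5901, 0.0763, 0.2229]
tool_rot: [1.086, 1.282, -1.086]
ft_force: [1.2, -0.7, 0.3]
grip_width: 1.0
```

Request:
step_arm:
  increments: [4.5,0,0,0,0,0,4.5,0,0,0,0,0,4,0,0,0,0,0,0,0,0,0,0,0]

```text
time: 4.72
position: [0.5866, 0.0743, 0.0896]
tool_rot: [1.082, 1.289, -1.09]
ft_force: [-0.1, 0.7, 0.2]
grip_width: 1.0
```

```bash
python3 -c "
from h import *
snap('side','s2.png')
go(.591,.087,.026,9.5,4)"
```

```text
t 4.78 p [0.5885 0.0748 0.0921] yaw 9.57 tilt [-1.    -0.002 -0.   ] grip 1.0 F [1.  0.4 0.3]
total [ 6.61  0.46 -1.15] n 2 row [ 3.3   0.23 -0.58]
turn about x total 0.001
```

View pics/s2.png

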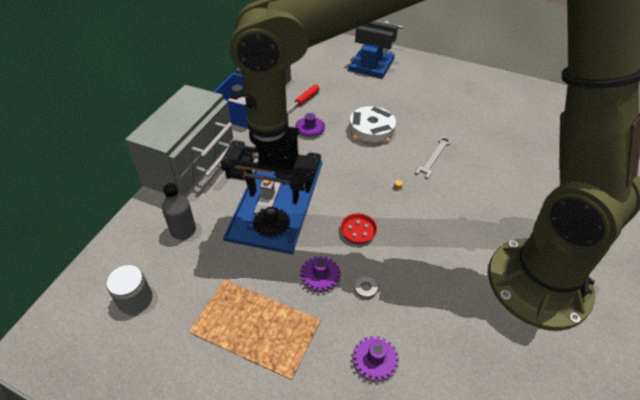

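Request:
step_arm:
  increments: [0,0.25,-0.6,0,0,0,0,0.2,-0.55,0,0,0,0,0,0,0,0,0,0,0,0,0,0,0]

```text
time: 5.28
position: [0.5919, 0.0871, 0.093]
tool_rot: [1.085, 1.283, -1.085]
ft_force: [0.2, 0.5, -0.2]
grip_width: 1.0
```

```bash
python3 -c "
from h import *
im=snap('side','s3.png')
cv2.imwrite('pics/s3z.png',cv2.resize(im[110:260,200:350,::-1],None,fx=4,fy=4))
go(.591,.087,.026,9.5,4)"
```

```text
t 5.33 p [0.5918 0.0869 0.0928] yaw 9.56 tilt [-1.  0.  0.] grip 1.002 F [-0.1 -0.5  0.2]
total [ 6.68 -0.08 -0.03] n 2 row [ 3.34 -0.04 -0.01]
turn about x total 0.001
```

View pics/s3z.png

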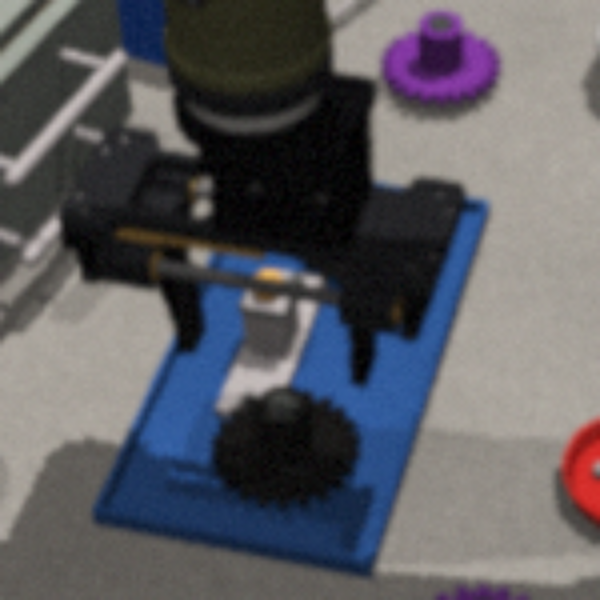

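Request:
step_arm:
  increments: [3,-0.04,0,0,0,0,2,-0.04,0,0,0,0,1.6,0,0,0,0,0,0,0,0,0,0,0,0,0,0,0,0,0]

```text
time: 5.95
position: [0.5915, 0.0872, 0.0271]
tool_rot: [1.086, 1.283, -1.084]
ft_force: [-0.5, -0.3, 0.6]
grip_width: 1.001
```

Request:
step_arm:
  increments: [0,0,0,0,0,0,0,0,0,0,0,0,0,0,0,0,0,0,0,0,0,0,0,0,0,0,0,0,0,0,0,0,0,0,0,0]
  fingers: 0
  force: 30

```text
time: 6.7
position: [0.5909, 0.0869, 0.0265]
tool_rot: [1.085, 1.284, -1.085]
ft_force: [-0.5, 1.0, -0.2]
grip_width: 0.401
```

Request:
step_arm:
  increments: [0,0,0,0,0,0,0,0,0,0,0,0,0,0,0,0,0,0]

```text
time: 7.08
position: [0.5911, 0.0869, 0.0265]
tool_rot: [1.085, 1.283, -1.085]
ft_force: [1.1, 0.5, -1.1]
grip_width: 0.358
```

Request:
step_arm:
  increments: [-0.5,0,0,0,0,0,-1.5,0,0,0,0,0,-3,0,0,0,0,0,-4,0,0,0,0,0,-3,0,0,0,0,0,0,0,0,0,0,0,0,0,0,0,0,0]

```text
time: 7.95
position: [0.59, 0.0866, 0.1454]
tool_rot: [1.084, 1.285, -1.087]
ft_force: [-0.4, -0.4, -5.0]
grip_width: 0.36
```

```bash
python3 -c "
from h import *
im=snap('side','s4.png')
go(.455,.322,.14,9.5,4)"
```

```text
t 8.0 p [0.5897 0.0865 0.1448] yaw 9.57 tilt [-1.    -0.003  0.   ] grip 0.357 F [-0.3  0.2 -5. ]
total [  0.51  -9.36 -25.46] n 7 row [ 0.07 -1.34 -3.64]
turn about x total 0.001
```

View pics/s4.png

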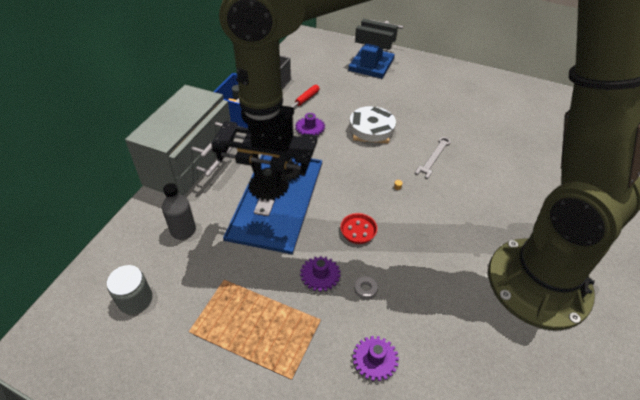

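Request:
step_arm:
  increments: [0,-1.34,-3.64,0,0,0,0,-1.34,-3.64,0,0,0,0,-1.34,-3.64,0,0,0,0,-1.34,-3.64,0,0,0,0,-1.34,-3.64,0,0,0,0,-1.34,-3.64,0,0,0,0,-1.34,-3.64,0,0,0,0,0,0,0,0,0,0,0,0,0,0,0,0,0,0,0,0,0]

```text
time: 9.25
position: [0.4567, 0.321, 0.1457]
tool_rot: [1.086, 1.283, -1.088]
ft_force: [-0.3, 0.4, -4.0]
grip_width: 0.358
```

```bash
python3 -c "
from h import *
im=snap('side','s5.png')
go(.455,.322,.0265,9.5,4)"
```

```text
t 9.3 p [0.4567 0.3212 0.1459] yaw 9.44 tilt [-1.    -0.001  0.001] grip 0.358 F [ 0.   0.5 -3.7]
total [11.94 -0.15 -0.12] n 3 row [ 3.98 -0.05 -0.04]
turn about x total -0.001
```

View pics/s5.png

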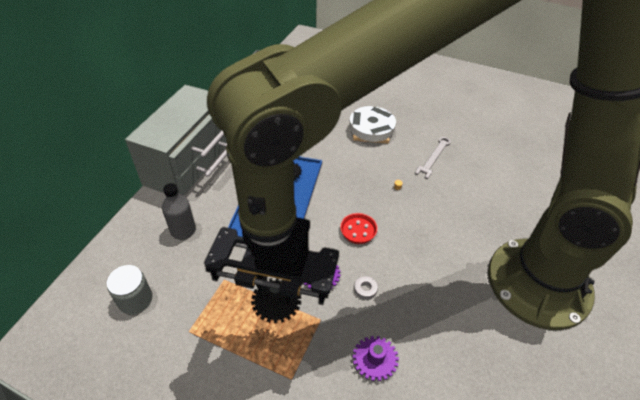

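Request:
step_arm:
  increments: [4,0,-0.1,0,0,0,4,-0.1,0,0,0,0,2.5,0,0,0,0,0,1,0,0,0,0,0,0.4,0,0,0,0,0,0,0,0,0,0,0,0,0,0,0,0,0]

```text
time: 10.18
position: [0.4557, 0.3238, 0.0286]
tool_rot: [1.087, 1.283, -1.084]
ft_force: [0.2, 0.5, -4.5]
grip_width: 0.356
```

```bash
python3 -c "
from h import *
im=snap('side','s6.png')
go(.455,.322,.0265,9.5,4)"
```

```text
t 10.22 p [0.4556 0.3238 0.0285] yaw 9.56 tilt [-1.     0.002 -0.   ] grip 0.36 F [-0.4 -0.1 -4.6]
total [ 0.2  -0.09  0.17] n 1 row [ 0.2  -0.09  0.17]
turn about x total 0.001
```

Request:
step_arm:
  increments: [0.15,0,0,0,0,0,0.1,0,0,0,0,0,0,0,0,0,0,0]

```text
time: 10.6
position: [0.4554, 0.3237, 0.0265]
tool_rot: [1.086, 1.282, -1.085]
ft_force: [-2.0, -2.6, 5.9]
grip_width: 0.362
```

Request:
step_arm:
  increments: [0,0,0,0,0,0,0,0,0,0,0,0,0,0,0,0,0,0,0,0,0,0,0,0]
  fingers: 80

```text
time: 11.1
position: [0.4549, 0.3235, 0.025]
tool_rot: [1.085, 1.284, -1.085]
ft_force: [-0.5, 0.3, -0.4]
grip_width: 0.724
```

Request:
step_arm:
  increments: [-1,0,0,0,0,0,-3,0,0,0,0,0,-4,0,0,0,0,0,-4,0,0,0,0,0,0,0,0,0,0,0]

```text
time: 11.72
position: [0.4567, 0.3253, 0.1491]
tool_rot: [1.09, 1.281, -1.079]
ft_force: [0.3, 0.7, -0.1]
grip_width: 0.803
```

```bash
python3 -c "
from h import *
im=snap('side','s7.png')
go(.629,-.079,.145,9.5,4.5)"
```

```text
t 11.78 p [0.4558 0.3241 0.147 ] yaw 9.57 tilt [-1.     0.004 -0.001] grip 0.799 F [ 0.7 -0.4 -0.5]
total [ 0.21 10.38 42.63] n 10 row [0.02 1.04 4.26]
turn about x total 0.001
```

View pics/s7.png

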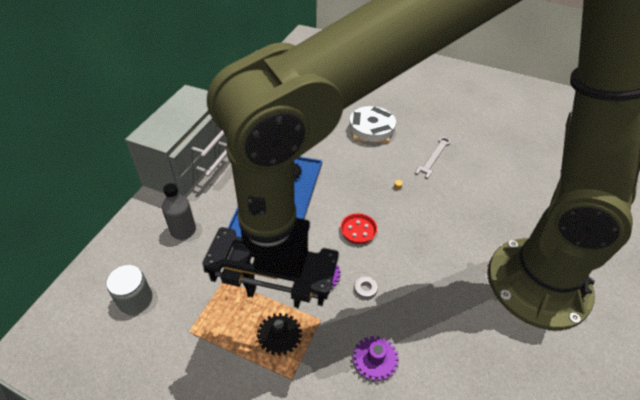

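Request:
step_arm:
  increments: [0,1.04,4.26,0,0,0,0,1.04,4.26,0,0,0,0,1.04,4.26,0,0,0,0,1.04,4.26,0,0,0,0,1.04,4.26,0,0,0,0,1.04,4.26,0,0,0,0,1.04,4.26,0,0,0,0,1.04,4.26,0,0,0,0,1.04,4.26,0,0,0,0,1.04,4.26,0,0,0,0,0,0,0,0,0,0,0,0,0,0,0]

```text
time: 13.28
position: [0.6274, -0.0784, 0.1439]
tool_rot: [1.085, 1.286, -1.086]
ft_force: [-0.2, 0.6, 0.2]
grip_width: 0.797
```

Request:
step_arm:
  increments: [3,0,0,0,0,0,2.5,0,0,0,0,0,0,0,0,0,0,0,0,0,0,0,0,0]

```text
time: 13.78
position: [0.6287, -0.0781, 0.0911]
tool_rot: [1.085, 1.283, -1.083]
ft_force: [-0.4, 0.2, -0.4]
grip_width: 0.8
```

```bash
python3 -c "
from h import *
im=snap('side','s8.png')
cv2.imwrite('pics/s8z.png',cv2.resize(im[80:230,200:350,::-1],None,fx=4,fy=4))
go(.629,-.079,.026,9.5,4.5)"
```

```text
t 13.82 p [ 0.629  -0.0785  0.0914] yaw 9.64 tilt [-1.     0.002  0.001] grip 0.801 F [ 0.1 -0.7  0.7]
total [ 6.54 -0.02  0.05] n 2 row [ 3.27 -0.01  0.02]
turn about x total 0.002
```

View pics/s8z.png

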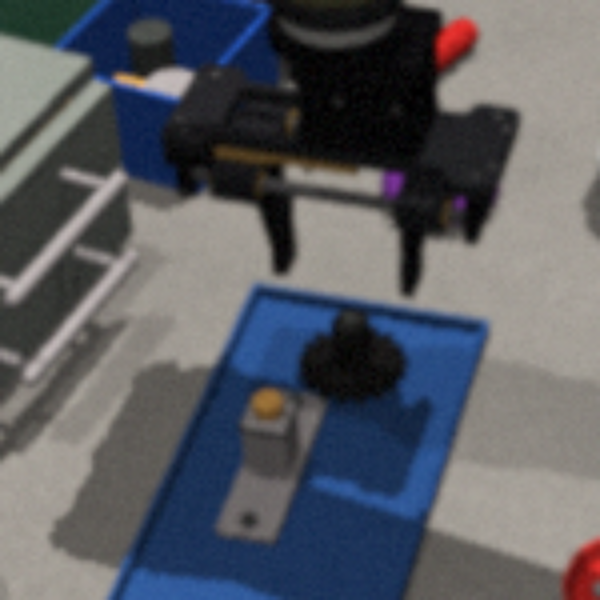

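Request:
step_arm:
  increments: [3,0,0.05,0,0,0,2,0,0,0,0,0,1.5,0,0,0,0,0,0,0,0,0,0,0,0,0,0,0,0,0]

```text
time: 14.45
position: [0.629, -0.0797, 0.0258]
tool_rot: [1.086, 1.283, -1.084]
ft_force: [-0.1, 0.5, 0.4]
grip_width: 0.799
```

Request:
step_arm:
  increments: [0,0,0,0,0,0,0,0,0,0,0,0,0,0,0,0,0,0,0,0,0,0,0,0,0,0,0,0,0,0,0,0,0,0,0,0,0,0,0,0,0,0,0,0,0,0,0,0]
  fingers: 0
  force: 30

```text
time: 15.45
position: [0.6282, -0.0799, 0.025]
tool_rot: [1.085, 1.284, -1.086]
ft_force: [-0.8, 0.0, 0.7]
grip_width: 0.267
```

Request:
step_arm:
  increments: [-0.5,0,0,0,0,0,-1.5,0,0,0,0,0,-3,0,0,0,0,0,-4,0,0,0,0,0,-3,0,0,0,0,0,0,0,0,0,0,0,0,0,0,0,0,0]

```text
time: 16.32
position: [0.6275, -0.08, 0.144]
tool_rot: [1.084, 1.285, -1.086]
ft_force: [-0.4, -0.1, -3.2]
grip_width: 0.271
```

```bash
python3 -c "
from h import *
im=snap('side','s9.png')
cv2.imwrite('pics/s9z.png',cv2.resize(im[80:230,200:350,::-1],None,fx=4,fy=4))
go(.565,.322,.145,9.5,4.5)"
```

```text
t 16.38 p [ 0.6272 -0.08    0.1433] yaw 9.57 tilt [-1.    -0.003 -0.001] grip 0.269 F [ 0.3 -0.3 -3.4]
total [ -0.15   0.55 -40.67] n 10 row [-0.01  0.06 -4.07]
turn about x total 0.001
```

View pics/s9z.png

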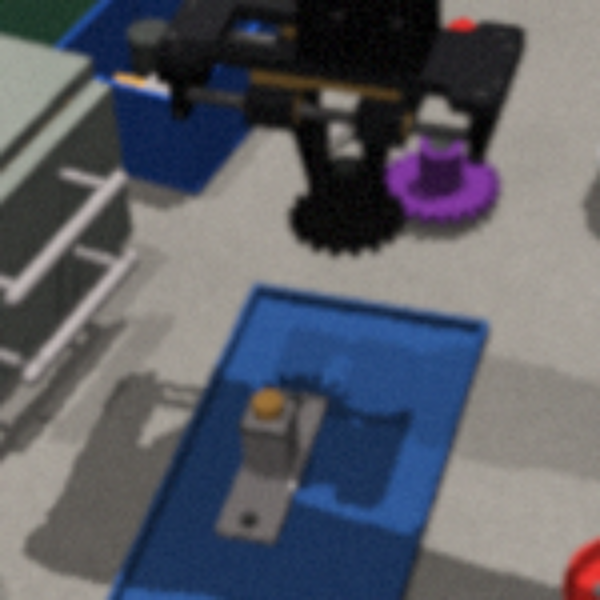

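Request:
step_arm:
  increments: [0,0.06,-4.07,0,0,0,0,0.06,-4.07,0,0,0,0,0.06,-4.07,0,0,0,0,0.06,-4.07,0,0,0,0,0.06,-4.07,0,0,0,0,0.06,-4.07,0,0,0,0,0.06,-4.07,0,0,0,0,0.06,-4.07,0,0,0,0,0.06,-4.07,0,0,0,0,0.06,-4.07,0,0,0,0,0,0,0,0,0,0,0,0,0,0,0]

```text
time: 17.88
position: [0.5661, 0.3216, 0.1433]
tool_rot: [1.083, 1.284, -1.088]
ft_force: [1.0, -0.7, -3.0]
grip_width: 0.271
```

```bash
python3 -c "
from h import *
im=snap('side','s10.png')
go(.565,.322,.025,9.5,4.5)"
```

```text
t 17.93 p [0.5667 0.3208 0.1436] yaw 9.5 tilt [-1.    -0.002  0.002] grip 0.263 F [ 0.2 -0.6 -3.5]
total [11.86 -0.13 -0.17] n 3 row [ 3.95 -0.04 -0.06]
turn about x total -0.0
```

View pics/s10.png

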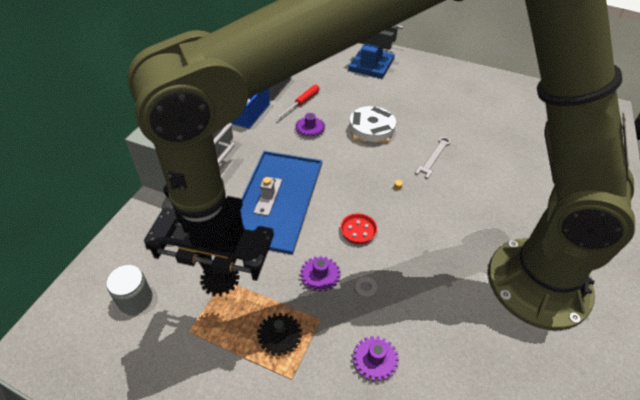

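Request:
step_arm:
  increments: [4,0,-0.1,0,0,0,4,-0.1,0,0,0,0,2.5,0,0,0,0,0,0.8,0,0,0,0,0,0.3,0,0,0,0,0,0.2,0,0,0,0,0,0.15,0,0,0,0,0,0,0,0,0,0,0]

```text
time: 18.92
position: [0.5657, 0.3235, 0.026]
tool_rot: [1.086, 1.283, -1.085]
ft_force: [0.7, -0.7, -3.3]
grip_width: 0.264
```

Request:
step_arm:
  increments: [0.1,0,0,0,0,0,0.1,0,0,0,0,0,0,0,0,0,0,0]

```text
time: 19.3
position: [0.5657, 0.3235, 0.025]
tool_rot: [1.085, 1.283, -1.085]
ft_force: [-2.1, -1.3, 4.9]
grip_width: 0.26
```

Request:
step_arm:
  increments: [0,0,0,0,0,0,0,0,0,0,0,0,0,0,0,0,0,0,0,0,0,0,0,0]
  fingers: 70

```text
time: 19.8
position: [0.5655, 0.3233, 0.0234]
tool_rot: [1.085, 1.284, -1.085]
ft_force: [0.5, 0.2, 1.3]
grip_width: 0.629
```

Request:
step_arm:
  increments: [-1,0,0,0,0,0,-3,0,0,0,0,0,-4,0,0,0,0,0,-4,0,0,0,0,0,0,0,0,0,0,0]

```text
time: 20.42
position: [0.5673, 0.3252, 0.1483]
tool_rot: [1.091, 1.281, -1.079]
ft_force: [0.4, 0.1, -0.1]
grip_width: 0.7
```

```bash
python3 -c "
from h import *
im=snap('side','s11.png')
go(.6395,.009,.145,-80.5,4.5);print(ctrl.get_state()['joint_positions'])"
```

```text
t 20.48 p [0.5663 0.3241 0.1459] yaw 9.57 tilt [-1.     0.004 -0.001] grip 0.703 F [ 0.3  0.3 -0.3]
total [ 0.06  1.97 32.29] n 8 row [0.01 0.25 4.04]
turn about x total 1.572
[ 0.05336474  0.49384647 -0.82441926  1.52256885  0.37243539  1.28448108
 -0.64894632]
```

View pics/s11.png

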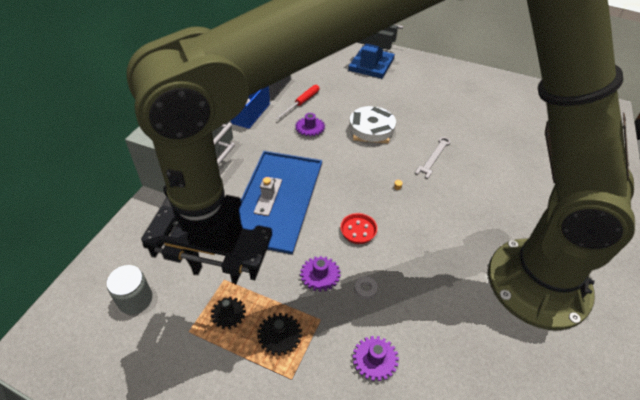

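Request:
step_arm:
  increments: [0,0.25,4.04,0,0,0,0,0.25,4.04,0,0,0,0,0.25,4.04,0,0,0,0,0.25,4.04,0,0,0,0,0.25,4.04,0,0,0,0,0.25,4.04,0,0,0,0,0.25,4.04,0,0,0,0,0.25,4.04,0,0,0,0,0,0,0,0,0]

```text
time: 21.6
position: [0.6388, 0.0021, 0.1417]
tool_rot: [1.088, 1.281, -1.094]
ft_force: [0.0, -0.4, 0.3]
grip_width: 0.7
```

Request:
step_arm:
  increments: [0,0,0,0.157,0,0,0,0,0,0.157,0,0,0,0,0,0.157,0,0,0,0,0,0.157,0,0,0,0,0,0.157,0,0,0,0,0,0.157,0,0,0,0,0,0.157,0,0,0,0,0,0.157,0,0,0,0,0,0.157,0,0,0,0,0,0.157,0,0,0,0,0,0,0,0,0,0,0,0,0,0]

```text
time: 23.1
position: [0.6384, 0.0087, 0.143]
tool_rot: [2.131, 0.183, -2.133]
ft_force: [0.1, 0.6, -0.3]
grip_width: 0.699
```

```bash
python3 -c "
from h import *
im=snap('side','s12.png')
cv2.imwrite('pics/s12z.png',cv2.resize(im[80:230,200:350,::-1],None,fx=4,fy=4))
go(.6395,.009,.015,-80.5,4.5);print(ctrl.get_state()['joint_positions'])
for cam in ['side']:
  ims=snap(cam,'x_'+cam+'.png')
  for n in ['compressor_grip','sprocket_big_hub','sprocket_small_hub']:
    for r in ctrl.spot_point(cam,n): print(cam,n,round(r['score'],2),towld(cam,r['xyz']).round(4))
"
```

```text
t 23.15 p [0.6386 0.0085 0.1432] yaw -80.23 tilt [-1.    -0.     0.001] grip 0.697 F [1.1 0.9 0.4]
total [12.82 -0.03 -0.1 ] n 3 row [ 4.27 -0.01 -0.03]
turn about x total 0.005
[ 0.32982588  0.38622837 -0.48708289  1.56725151  0.18753012  1.23552494
 -1.58897065]
side compressor_grip 0.78 [0.6383 0.0078 0.0361]
side sprocket_big_hub 0.97 [0.2734 0.3028 0.0365]
side sprocket_big_hub 0.92 [0.4533 0.3237 0.0435]
side sprocket_big_hub 0.75 [0.436  0.1677 0.0393]
side sprocket_small_hub 0.68 [0.5687 0.3275 0.0458]
```

View pics/s12z.png

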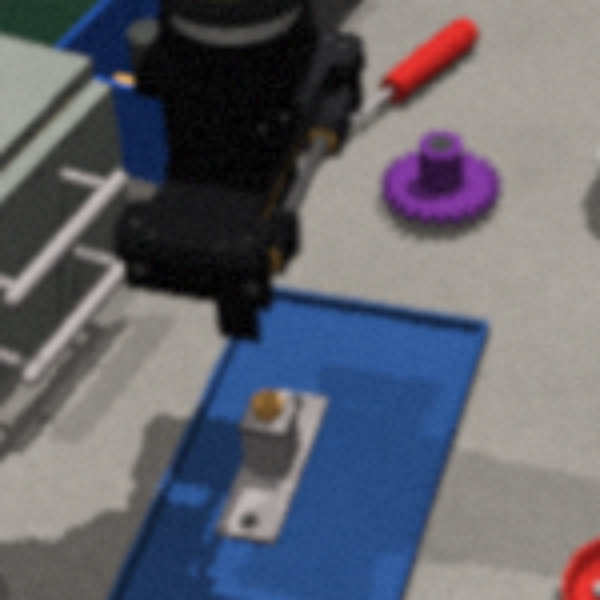

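Request:
step_arm:
  increments: [4,0,-0.1,0,0,0,4,0,0,0,0,0,3,0,0,0,0,0,1.5,0,0,0,0,0,0,0,0,0,0,0,0,0,0,0,0,0]

```text
time: 24.1
position: [0.6411, 0.0082, 0.0201]
tool_rot: [2.136, 0.179, -2.131]
ft_force: [-0.0, 0.4, 1.0]
grip_width: 0.7
```

Request:
step_arm:
  increments: [0,0,0,0,0,0,0,0,0,0,0,0,0,0,0,0,0,0,0,0,0,0,0,0,0,0,0,0,0,0,0,0,0,0,0,0]
  fingers: 0
  force: 35

```text
time: 24.85
position: [0.6399, 0.0094, 0.0188]
tool_rot: [2.134, 0.182, -2.134]
ft_force: [-0.9, 3.8, 2.5]
grip_width: 0.318
```

Request:
step_arm:
  increments: [-0.5,0,0,0,0,0,-1.5,0,0,0,0,0,-3,0,0,0,0,0,-4,0,0,0,0,0,-4,0,0,0,0,0,0,0,0,0,0,0,0,0,0,0,0,0]

```text
time: 25.72
position: [0.639, 0.0074, 0.1475]
tool_rot: [2.132, 0.178, -2.136]
ft_force: [-0.3, 0.9, -4.7]
grip_width: 0.319
```

```bash
python3 -c "
from h import *
im=snap('side','s13.png')
cv2.imwrite('pics/s13z.png',cv2.resize(im[80:230,200:350,::-1],None,fx=4,fy=4))
go(.490,-.339,.145,-80.5,4.5);print(ctrl.get_state()['joint_positions'])
"
```

```text
t 25.77 p [0.6385 0.0074 0.1466] yaw -80.41 tilt [-1.     0.     0.003] grip 0.318 F [-0.6 -1.  -4.2]
total [ 0.24 31.68 20.42] n 9 row [0.03 3.52 2.27]
turn about x total 0.002
[ 0.33083641  0.38547695 -0.48752497  1.56100194  0.18721058  1.24522132
 -1.59029478]
```

View pics/s13z.png

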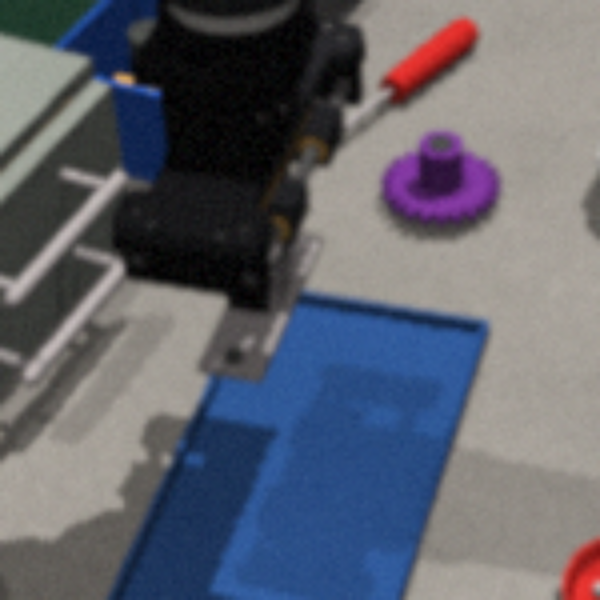

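Request:
step_arm:
  increments: [0,3.52,2.27,0,0,0,0,3.52,2.27,0,0,0,0,3.52,2.27,0,0,0,0,3.52,2.27,0,0,0,0,3.52,2.27,0,0,0,0,3.52,2.27,0,0,0,0,3.52,2.27,0,0,0,0,3.52,2.27,0,0,0,0,3.52,2.27,0,0,0,0,0,0,0,0,0,0,0,0,0,0,0]

```text
time: 27.15
position: [0.4906, -0.3375, 0.1468]
tool_rot: [2.133, 0.182, -2.137]
ft_force: [0.6, 0.8, -4.6]
grip_width: 0.32
```

```bash
python3 -c "
from h import *
im=snap('side','s14.png');snap('top','s14t.png')
cv2.imwrite('pics/s14z.png',cv2.resize(im[40:190,280:430,::-1],None,fx=4,fy=4))
go(.490,-.339,.0548,-80.5,4.5);print(ctrl.get_state()['joint_positions'])
"
```

```text
t 27.25 p [ 0.4917 -0.3366  0.1475] yaw -80.26 tilt [-1.    -0.002  0.001] grip 0.318 F [ 0.1 -0.1 -3.9]
total [9.27 0.22 0.2 ] n 3 row [3.09 0.07 0.07]
turn about x total 0.004
[ 0.82204269  0.27229378 -0.3125923   1.6770258   0.08758888  1.20794462
 -0.91190243]
```

View pics/s14z.png

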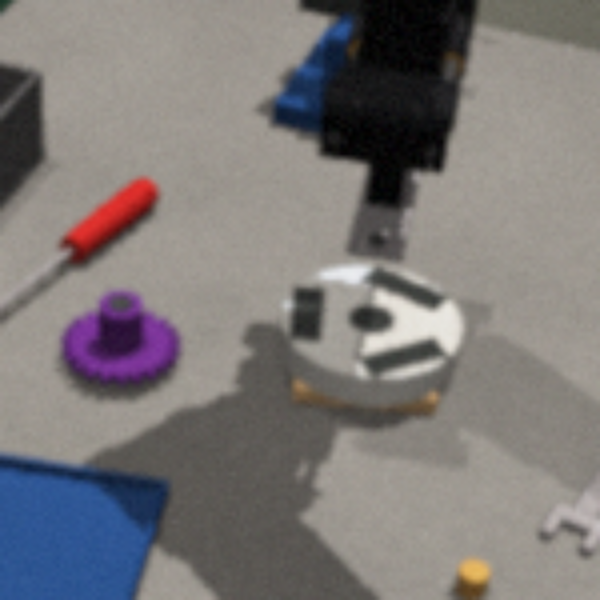

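View pics/s14t.png

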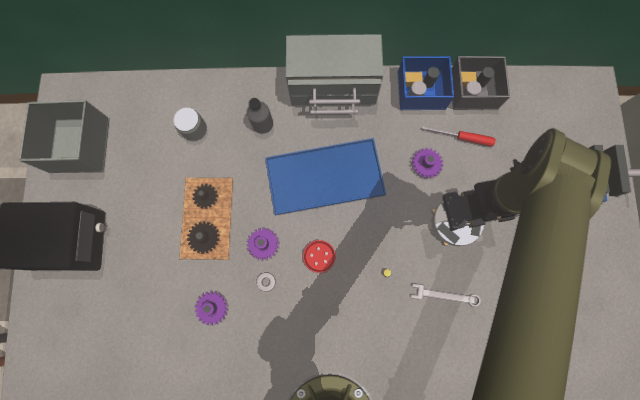

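Request:
step_arm:
  increments: [3,0.1,0.1,0,0,0,3,0.1,0.1,0,0,0,2,0,0,0,0,0,0.7,0,0,0,0,0,0,0,0,0,0,0,0,0,0,0,0,0]

```text
time: 28.0
position: [0.4907, -0.3411, 0.0628]
tool_rot: [2.135, 0.178, -2.131]
ft_force: [0.6, 0.1, -4.5]
grip_width: 0.317
```

```bash
python3 -c "
from h import *
im=snap('side','s15.png')
cv2.imwrite('pics/s15z.png',cv2.resize(im[40:190,280:430,::-1],None,fx=4,fy=4))
go(.490,-.339,.0548,-80.5,4.5)
"
```

```text
t 28.05 p [ 0.4906 -0.3412  0.0628] yaw -80.38 tilt [-1.     0.002 -0.002] grip 0.323 F [ 0.1  1.  -4.7]
total [ 0.8  -0.23  0.03] n 1 row [ 0.8  -0.23  0.03]
turn about x total 0.002
```

View pics/s15z.png

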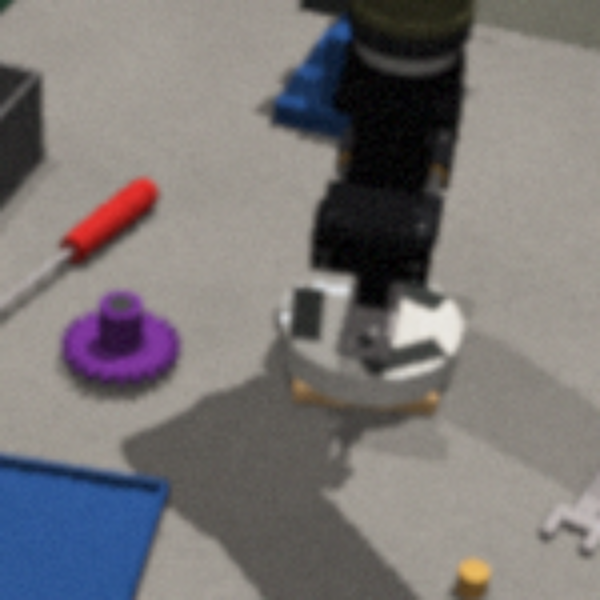

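Request:
step_arm:
  increments: [0.4,-0.2,0,0,0,0,0.2,0,0,0,0,0,0.1,0,0,0,0,0,0.1,0,0,0,0,0,0,0,0,0,0,0]

```text
time: 28.68
position: [0.4893, -0.3386, 0.0548]
tool_rot: [2.133, 0.179, -2.135]
ft_force: [-3.7, 1.0, 5.2]
grip_width: 0.32
```

Contact is made, so I'll release, lift and check.

Request:
step_arm:
  increments: [0,0,0,0,0,0,0,0,0,0,0,0,0,0,0,0,0,0,0,0,0,0,0,0]
  fingers: 75

```text
time: 29.18
position: [0.4895, -0.3388, 0.0535]
tool_rot: [2.134, 0.179, -2.134]
ft_force: [-0.5, 0.8, -0.0]
grip_width: 0.682
```

Request:
step_arm:
  increments: [-1,0,0,0,0,0,-3,0,0,0,0,0,-4,0,0,0,0,0,-3,0,0,0,0,0,0,0,0,0,0,0]

```text
time: 29.8
position: [0.4913, -0.3399, 0.1673]
tool_rot: [2.137, 0.174, -2.126]
ft_force: [-0.1, 0.8, -0.7]
grip_width: 0.753
```

```bash
python3 -c "
from h import *
im=snap('side','s16.png')
cv2.imwrite('pics/s16z.png',cv2.resize(im[40:190,280:430,::-1],None,fx=4,fy=4))
for n in ['compressor_grip','clutch_top','sprocket_big_hub','sprocket_small_hub']:
    for r in ctrl.spot_point('side',n): print(n,round(r['score'],2),towld('side',r['xyz']).round(4))
print(proj('side',[.4895,-.3385,.098]))
go(.455,.3237,.165,9.5,4.5);print(ctrl.get_state()['joint_positions'])
"
```

```text
compressor_grip 0.59 [ 0.4855 -0.3411  0.0728]
clutch_top 0.62 [ 0.4882 -0.3367  0.0436]
sprocket_big_hub 0.86 [0.2747 0.3043 0.0362]
sprocket_big_hub 0.82 [ 0.6506 -0.2685  0.0405]
sprocket_big_hub 0.67 [0.454  0.3273 0.0442]
sprocket_big_hub 0.62 [0.4391 0.1699 0.0401]
sprocket_small_hub 0.97 [0.569  0.3266 0.0452]
[374.98746509 102.14061538]
t 30.05 p [ 0.4886 -0.3383  0.1621] yaw -80.39 tilt [-1.    -0.002  0.002] grip 0.753 F [-0.  -0.7 -1. ]
total [ -0.19 -65.83  -7.74] n 15 row [-0.01 -4.39 -0.52]
turn about x total -1.569
[ 0.82706348  0.25815263 -0.31198149  1.6636623   0.08291904  1.23525522
 -0.90574317]
```

View pics/s16z.png

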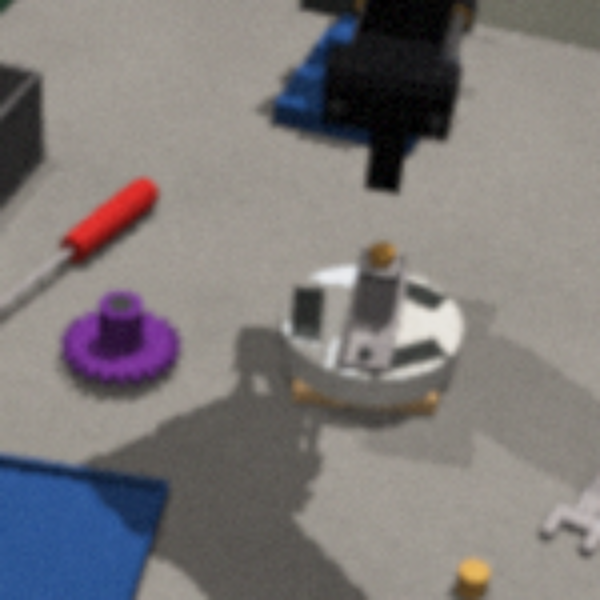

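Request:
step_arm:
  increments: [0,0,0,-0.157,0,0,0,0,0,-0.157,0,0,0,0,0,-0.157,0,0,0,0,0,-0.157,0,0,0,0,0,-0.157,0,0,0,0,0,-0.157,0,0,0,0,0,-0.157,0,0,0,0,0,-0.157,0,0,0,0,0,-0.157,0,0,0,0,0,-0.157,0,0,0,0,0,0,0,0]

```text
time: 31.42
position: [0.4888, -0.3385, 0.1625]
tool_rot: [1.087, 1.285, -1.087]
ft_force: [-1.0, -0.4, 0.2]
grip_width: 0.751
```

```bash
python3 -c "
from h import *
go(.455,.3237,.162,9.5,4.5);print(ctrl.get_state()['joint_positions'])
"
```

```text
t 31.43 p [ 0.4888 -0.3385  0.1625] yaw 9.47 tilt [-1.    -0.001 -0.002] grip 0.751 F [-1.  -0.4  0.2]
total [  0.14   7.55 -65.87] n 15 row [ 0.01  0.5  -4.39]
turn about x total -0.001
[ 0.98632399  0.28032829 -0.50271376  1.65718768  0.14078048  1.2421871
  0.61948626]
```

Request:
step_arm:
  increments: [0,0.5,-4.39,0,0,0,0,0.5,-4.39,0,0,0,0,0.5,-4.39,0,0,0,0,0.5,-4.39,0,0,0,0,0.5,-4.39,0,0,0,0,0.5,-4.39,0,0,0,0,0.5,-4.39,0,0,0,0,0.5,-4.39,0,0,0,0,0.5,-4.39,0,0,0,0,0.5,-4.39,0,0,0,0,0.5,-4.39,0,0,0,0,0.5,-4.39,0,0,0]

```text
time: 32.92
position: [0.4606, 0.1919, 0.1633]
tool_rot: [1.088, 1.282, -1.088]
ft_force: [0.9, -1.7, -0.3]
grip_width: 0.748
```

Request:
step_arm:
  increments: [0,0.5,-4.39,0,0,0,0,0.5,-4.39,0,0,0,0,0.5,-4.39,0,0,0,0,0,0,0,0,0,0,0,0,0,0,0]

```text
time: 33.55
position: [0.4537, 0.3224, 0.1629]
tool_rot: [1.085, 1.283, -1.088]
ft_force: [0.1, 0.4, 0.5]
grip_width: 0.75
```

```bash
python3 -c "
from h import *
im=snap('side','s17.png')
go(.455,.3237,.0265,9.5,4.5);print(ctrl.get_state()['joint_positions'])
"
```

```text
t 33.6 p [0.4542 0.3216 0.163 ] yaw 9.41 tilt [-1.    -0.001  0.001] grip 0.75 F [-0.9  0.5 -0.9]
total [13.65  0.12 -0.21] n 4 row [ 3.41  0.03 -0.05]
turn about x total -0.002
[ 0.19859597  0.30169587 -1.00428708  1.73716425  0.26800473  1.25136043
 -0.70664156]
```

View pics/s17.png

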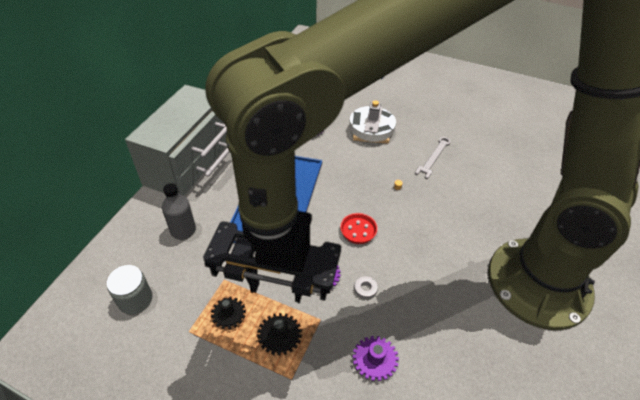

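Request:
step_arm:
  increments: [4,0,-0.1,0,0,0,4,0.1,0,0,0,0,4,0,0,0,0,0,1.5,0,0,0,0,0,0,0,0,0,0,0,0,0,0,0,0,0]

```text
time: 34.35
position: [0.456, 0.3247, 0.0302]
tool_rot: [1.088, 1.282, -1.084]
ft_force: [0.0, 0.3, -0.4]
grip_width: 0.749
```

```bash
python3 -c "
from h import *
go(.455,.3237,.0265,9.5,4.5)
"
```

```text
t 34.35 p [0.456  0.3247 0.0302] yaw 9.52 tilt [-1.     0.003 -0.001] grip 0.749 F [ 0.   0.3 -0.4]
total [ 0.37 -0.11  0.09] n 1 row [ 0.37 -0.11  0.09]
turn about x total 0.0
```

Request:
step_arm:
  increments: [0.3,-0.1,0.1,0,0,0,0,0,0,0,0,0]

```text
time: 34.6
position: [0.4542, 0.323, 0.0261]
tool_rot: [1.086, 1.283, -1.085]
ft_force: [-0.9, -0.3, 0.6]
grip_width: 0.749
```

Request:
step_arm:
  increments: [0,0,0,0,0,0,0,0,0,0,0,0,0,0,0,0,0,0,0,0,0,0,0,0,0,0,0,0,0,0,0,0,0,0,0,0]
  fingers: 0
  force: 30

```text
time: 35.35
position: [0.4548, 0.3233, 0.0258]
tool_rot: [1.087, 1.283, -1.084]
ft_force: [2.9, 0.1, -0.8]
grip_width: 0.361
```

Request:
step_arm:
  increments: [-0.5,0,0,0,0,0,-1.5,0,0,0,0,0,-3,0,0,0,0,0,-4,0,0,0,0,0,-3,0,0,0,0,0,0,0,0,0,0,0,0,0,0,0,0,0]

```text
time: 36.22
position: [0.4531, 0.3223, 0.1443]
tool_rot: [1.083, 1.284, -1.087]
ft_force: [-0.9, -0.2, -4.0]
grip_width: 0.363
```

```bash
python3 -c "
from h import *
go(.591,.0869,.145,9.56,4.5)
"
```

```text
t 36.23 p [0.4531 0.3223 0.1443] yaw 9.57 tilt [-1.    -0.002  0.001] grip 0.363 F [-0.9 -0.2 -4. ]
total [-0.05  9.69 25.5 ] n 7 row [-0.01  1.38  3.64]
turn about x total 0.0
```

Request:
step_arm:
  increments: [0,1.38,3.64,0,0,0,0,1.38,3.64,0,0,0,0,1.38,3.64,0,0,0,0,1.38,3.64,0,0,0,0,1.38,3.64,0,0,0,0,1.38,3.64,0,0,0,0,1.38,3.64,0,0,0,0,0,0,0,0,0,0,0,0,0,0,0,0,0,0,0,0,0]

```text
time: 37.48
position: [0.5904, 0.0895, 0.1448]
tool_rot: [1.083, 1.286, -1.084]
ft_force: [0.3, 0.6, -5.0]
grip_width: 0.36
```

Request:
step_arm:
  increments: [4,0,0,0,0,0,4,0,0,0,0,0,2,0,0,0,0,0,0.7,0,0,0,0,0,0,0,0,0,0,0,0,0,0,0,0,0]

```text
time: 38.22
position: [0.5927, 0.0883, 0.0401]
tool_rot: [1.086, 1.282, -1.083]
ft_force: [0.1, -0.2, -3.9]
grip_width: 0.362
```

```bash
python3 -c "
from h import *
go(.591,.0869,.0258,9.56,4.5)
"
```

```text
t 38.23 p [0.5927 0.0883 0.0401] yaw 9.57 tilt [-1.     0.003  0.   ] grip 0.362 F [ 0.1 -0.2 -3.9]
total [ 1.43 -0.2   0.11] n 1 row [ 1.43 -0.2   0.11]
turn about x total 0.0
```

Request:
step_arm:
  increments: [0.5,-0.15,0.1,0,0,0,0.5,0,0,0,0,0,0.2,0,0,0,0,0,0.15,0,0,0,0,0,0.1,0,0,0,0,0,0,0,0,0,0,0]

```text
time: 38.98
position: [0.5901, 0.0865, 0.0257]
tool_rot: [1.084, 1.283, -1.087]
ft_force: [-5.0, -1.8, 7.5]
grip_width: 0.357
```

Contact is made at the starting height and within about 1 mm of the starting position, so I'll release it.

Request:
step_arm:
  increments: [0,0,0,0,0,0,0,0,0,0,0,0,0,0,0,0,0,0,0,0,0,0,0,0]
  fingers: 75

```text
time: 39.48
position: [0.5903, 0.0867, 0.024]
tool_rot: [1.085, 1.283, -1.085]
ft_force: [-0.3, 0.1, -0.6]
grip_width: 0.707
```

Request:
step_arm:
  increments: [-1,0,0,0,0,0,-3,0,0,0,0,0,-4,0,0,0,0,0,-4,0,0,0,0,0,0,0,0,0,0,0]

```text
time: 40.1
position: [0.5927, 0.0876, 0.1484]
tool_rot: [1.088, 1.278, -1.08]
ft_force: [-0.0, -0.5, 0.3]
grip_width: 0.748
```

```bash
python3 -c "
from h import *
im=snap('side','s18.png')
for n in ['sprocket_small_hub','sprocket_big_hub']:
    for r in ctrl.spot_point('side',n): print(n,round(r['score'],2),towld('side',r['xyz']).round(4))
go(.5655,.3233,.145,9.56,4.5)
"
```

```text
sprocket_small_hub 0.67 [0.5701 0.3235 0.0442]
sprocket_small_hub 0.29 [0.7696 0.1788 0.0042]
sprocket_big_hub 0.91 [0.5875 0.0874 0.0455]
sprocket_big_hub 0.88 [0.4367 0.1713 0.0389]
sprocket_big_hub 0.78 [ 0.6521 -0.2683  0.0411]
sprocket_big_hub 0.72 [0.277  0.3015 0.0372]
t 40.25 p [0.5898 0.0864 0.1436] yaw 9.57 tilt [-1.    -0.001  0.   ] grip 0.75 F [ 0.2 -0.5 -0. ]
total [ -0.15   1.54 -23.77] n 6 row [-0.03  0.26 -3.96]
turn about x total 0.0
```

View pics/s18.png

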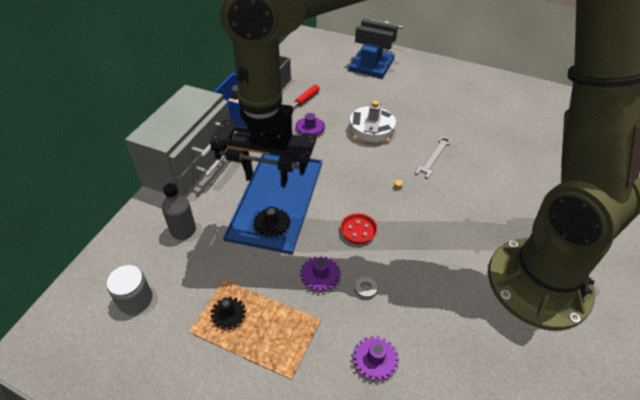

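Big sprocket is back in its spot (about 271,212 px). Next is the small one on the mat (228,308 px).

Request:
step_arm:
  increments: [0,0.26,-3.96,0,0,0,0,0.26,-3.96,0,0,0,0,0.26,-3.96,0,0,0,0,0.26,-3.96,0,0,0,0,0.26,-3.96,0,0,0,0,0.26,-3.96,0,0,0,0,0,0,0,0,0,0,0,0,0,0,0]

```text
time: 41.25
position: [0.5657, 0.3226, 0.1426]
tool_rot: [1.083, 1.284, -1.087]
ft_force: [-0.1, -0.4, -0.9]
grip_width: 0.746
```

Request:
step_arm:
  increments: [4,0,0,0,0,0,4,0,0,0,0,0,2,0,0,0,0,0,0,0,0,0,0,0,0,0,0,0,0,0]

```text
time: 41.88
position: [0.5671, 0.3239, 0.0456]
tool_rot: [1.087, 1.283, -1.084]
ft_force: [-0.1, 0.7, 1.5]
grip_width: 0.749
```

```bash
python3 -c "
from h import *
go(.5656,.3234,.025,9.56,4.5)
"
```

```text
t 41.88 p [0.5671 0.3239 0.0456] yaw 9.54 tilt [-1.     0.002 -0.001] grip 0.749 F [-0.1  0.7  1.5]
total [ 2.06 -0.16  0.03] n 1 row [ 2.06 -0.16  0.03]
turn about x total -0.0
```

Request:
step_arm:
  increments: [1.5,-0.1,0,0,0,0,0.4,0,0,0,0,0,0,0,0,0,0,0,0,0,0,0,0,0]

```text
time: 42.38
position: [0.5652, 0.3236, 0.0253]
tool_rot: [1.085, 1.283, -1.085]
ft_force: [0.5, 0.1, -0.1]
grip_width: 0.753
```

Request:
step_arm:
  increments: [0,0,0,0,0,0,0,0,0,0,0,0,0,0,0,0,0,0,0,0,0,0,0,0,0,0,0,0,0,0,0,0,0,0,0,0,0,0,0,0,0,0]
  fingers: 0

```text
time: 43.25
position: [0.5653, 0.3234, 0.025]
tool_rot: [1.086, 1.283, -1.085]
ft_force: [0.6, 1.0, 0.9]
grip_width: 0.269
```

Request:
step_arm:
  increments: [-0.5,0,0,0,0,0,-1.5,0,0,0,0,0,-3,0,0,0,0,0,-4,0,0,0,0,0,-3,0,0,0,0,0,0,0,0,0,0,0,0,0,0,0,0,0]

```text
time: 44.12
position: [0.5645, 0.3227, 0.144]
tool_rot: [1.084, 1.284, -1.087]
ft_force: [-0.5, 0.1, -4.3]
grip_width: 0.273
```

```bash
python3 -c "
from h import *
go(.6285,-.0797,.145,9.56,4.5)
"
```

```text
t 44.12 p [0.5645 0.3227 0.144 ] yaw 9.57 tilt [-1.    -0.001  0.001] grip 0.273 F [-0.5  0.1 -4.3]
total [-0.06 -0.38 40.75] n 10 row [-0.01 -0.04  4.07]
turn about x total 0.0
```

Request:
step_arm:
  increments: [0,-0.04,4.07,0,0,0,0,-0.04,4.07,0,0,0,0,-0.04,4.07,0,0,0,0,-0.04,4.07,0,0,0,0,-0.04,4.07,0,0,0,0,-0.04,4.07,0,0,0,0,-0.04,4.07,0,0,0,0,-0.04,4.07,0,0,0,0,-0.04,4.07,0,0,0,0,-0.04,4.07,0,0,0,0,0,0,0,0,0,0,0,0,0,0,0]

```text
time: 45.62
position: [0.6277, -0.0779, 0.1434]
tool_rot: [1.085, 1.287, -1.086]
ft_force: [0.1, 1.5, -2.1]
grip_width: 0.264
```

Request:
step_arm:
  increments: [4,0,0,0,0,0,4,0,0,0,0,0,2,0,0,0,0,0,0.7,0,0,0,0,0,0,0,0,0,0,0,0,0,0,0,0,0]

```text
time: 46.38
position: [0.63, -0.0786, 0.0396]
tool_rot: [1.086, 1.281, -1.084]
ft_force: [-0.8, 0.3, -1.7]
grip_width: 0.267
```

```bash
python3 -c "
from h import *
go(.6285,-.0797,.025,9.56,4.5)
"
```

```text
t 46.38 p [ 0.63   -0.0786  0.0396] yaw 9.57 tilt [-1.     0.002  0.001] grip 0.267 F [-0.8  0.3 -1.7]
total [ 1.46 -0.17  0.09] n 1 row [ 1.46 -0.17  0.09]
turn about x total 0.0
```

Request:
step_arm:
  increments: [0.5,-0.1,0.1,0,0,0,0.5,0,0,0,0,0,0.2,0,0,0,0,0,0.15,0,0,0,0,0,0.1,0,0,0,0,0,0,0,0,0,0,0]

```text
time: 47.12
position: [0.6279, -0.0799, 0.0249]
tool_rot: [1.084, 1.283, -1.086]
ft_force: [-4.5, -0.3, 6.7]
grip_width: 0.266
```

Request:
step_arm:
  increments: [0,0,0,0,0,0,0,0,0,0,0,0,0,0,0,0,0,0,0,0,0,0,0,0]
  fingers: 75

```text
time: 47.62
position: [0.6281, -0.0798, 0.0235]
tool_rot: [1.085, 1.283, -1.085]
ft_force: [-0.5, -1.0, -0.0]
grip_width: 0.636
```

Request:
step_arm:
  increments: [-1,0,0,0,0,0,-3,0,0,0,0,0,-4,0,0,0,0,0,-4,0,0,0,0,0,-4,0,0,0,0,0,-4,-4,0,0,0,0,0,-4,0,0,0,0,0,0,0,0,0,0,0,0,0,0,0,0]

```text
time: 48.75
position: [0.5497, -0.0932, 0.2241]
tool_rot: [1.086, 1.282, -1.085]
ft_force: [0.1, 0.5, -0.6]
grip_width: 0.753
```

```bash
python3 -c "
from h import *
im=snap('side','s19.png');snap('top','t19.png')
for cam in ['side','top']:
  for n in ['sprocket_small_hub','sprocket_big_hub','compressor_grip','clutch_top','magnet','oil']:
    for r in ctrl.spot_point(cam,n): print(n,round(r['score'],2),towld(cam,r['xyz']).round(4))
go(.5655,.3233,.145,9.56,4.5)
"
```

```text
sprocket_small_hub 0.63 [ 0.633  -0.0755  0.0433]
sprocket_big_hub 0.91 [0.276  0.3008 0.037 ]
sprocket_big_hub 0.84 [ 0.6509 -0.2697  0.0429]
sprocket_big_hub 0.77 [0.4361 0.1698 0.0382]
sprocket_big_hub 0.68 [0.5899 0.0875 0.045 ]
clutch_top 0.95 [ 0.4902 -0.3384  0.0398]
clutch_top 0.67 [7.702e-01 1.787e-01 7.000e-04]
magnet 0.3 [ 0.6295 -0.0729  0.0442]
oil 0.82 [0.7702 0.1819 0.0011]
sprocket_small_hub 0.74 [ 0.6233 -0.0795  0.0404]
sprocket_small_hub 0.44 [ 0.49   -0.3407  0.0668]
sprocket_big_hub 0.97 [0.5948 0.0886 0.0435]
sprocket_big_hub 0.65 [0.2783 0.294  0.0366]
sprocket_big_hub 0.63 [0.4393 0.1673 0.036 ]
compressor_grip 0.63 [ 0.4889 -0.3432  0.0669]
clutch_top 0.85 [ 0.4917 -0.3437  0.0424]
magnet 0.97 [ 0.4056  0.0221 -0.0056]
oil 0.58 [ 0.7696  0.1743 -0.0029]
t 49.45 p [ 0.5491 -0.0931  0.2235] yaw 9.57 tilt [-1. -0.  0.] grip 0.754 F [-0.6 -0.6  0.3]
total [  7.85   8.54 -40.79] n 10 row [ 0.78  0.85 -4.08]
turn about x total 0.0
```

View pics/s19.png

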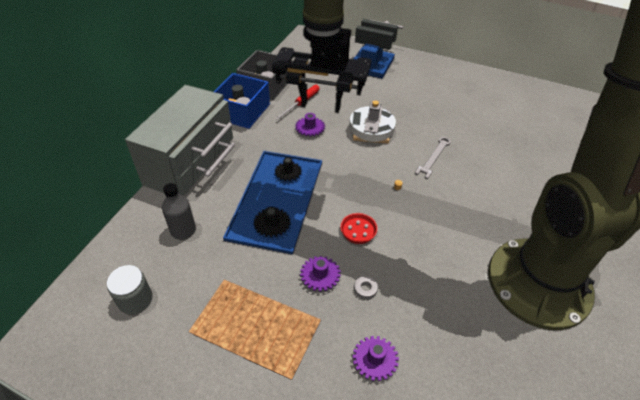

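View pics/t19.png

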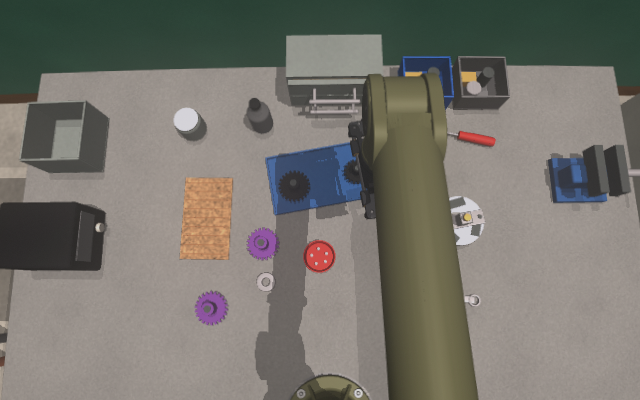

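The pictures show both sprockets upright in the tray, at side-view pixels (288,170) and (272,220). The compressor stands on the clutch at (375,118), and the magnet and oil bottle haven't moved. The arm is clear and still, so I'll hand in.

```bash
python3 -c "
from h import *
print(ctrl.get_state()['time'],np.abs(ctrl.get_state()['qd']).max());print(ctrl.close_job())"
```

```text
49.45 0.0028719587296823514
the job is handed in; nothing more can be done
None
```

The job is done and handed in at 49.5 s of the 123 s allowed. I cleared both sprockets onto the mat and stood the compressor on the middle of the clutch. Then I put the big and then the small sprocket back where they stood. I set each part down until I felt contact, then released it.

**Sprockets:** the arm released each one within about 1 mm of the spot where it had gripped it. The last detections put both within about 6 mm of their starting positions, inside the 15 mm limit. Both look upright in the last side picture.

**Compressor:** it stands upright on the clutch. The screw head in the side picture is about 2 mm from where it should be, and the top camera puts it within 3 mm of the clutch centre. A detection right after placing it was within 5 mm.

**Magnet and oil bottle:** both are where they started, to within measurement error.

**Checks that failed or disagreed:**
- In the last round the side camera gave no compressor detection.
- In that round the side camera's only magnet report was a low-score mistake at the small sprocket.
- The top camera gave a false second small-sprocket report at the compressor.
- The arm partly hid the small sprocket from the top camera at the end.

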